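# Lay out moulded test pieces for conditioning

### The arm

A 7-joint arm with a two-finger parallel gripper is mounted at the origin on the work surface. World frame = base frame: x ahead of the robot, y to its left, z up, the work surface at z = 0. Lengths are in m, angles in rad, forces in N, time in s.
With the tool pointing down it reaches from about 0.425 to 0.875 m from the base axis. Payload 4.7 kg.
Tool frame: the origin (TCP) lies on the centre line of the jaws, within the pads' length; the fingertips stand 11 mm ahead of it and the grasp point (between the pads) lies 8 mm behind it; z points along the fingers, y is the line along which they close (so a half turn about z gives the same grasp; the last joint's range is limited). The gripper opens to 85 mm and grips with 20 to 120 N. Pads are 22 mm wide; open, the fingers measure 114 mm over their backs; the gripper's body (76 mm by 85 mm) begins 54 mm behind the grasp point. The pads swing forward as they close: fully open they stand 13 mm farther back than shut.
Start: joints at [0.014, 0.321, -0.07, 1.45, 0.023, 1.371, -0.057], TCP at [0.65, -0, 0.242] pointing down, gripper open.
Joint ranges: [-2.86, 2.86], [-0.3, 2.09], [-1.38, 1.24], [0.06, 2.45], [-1.56, 4.7], [0.09, 2.05], [-2.69, 2.69]. Speed limits (rad/s): [2.57, 2.57, 3.14, 3.14, 3.14, 3.14, 3.14].

### API

Orientations are given as [roll, pitch, yaw] about the fixed x, y, z axes, in that order (R = Rz(yaw) Ry(pitch) Rx(roll)).
In Python, from workcell import manip, vision, nets gives the robot as it stands.
- The arm moves only by the tool arm_command, never from a script. Its argument "deltas" is a list of rows, each a list of 5 numbers: the shift along the tool's x, y, z in cm, then the turn about the tool's z in degrees, then the closure, from -1 (fully open) to 1 (shut). In form: [[x, y, z, yaw, gripper], ...]. A call has 1 to 20 rows; each row is the pose to reach, as a shift and turn from the pose commanded when the call began, along the tool's axes at that moment; what a row does not reach only later rows make up. A row lasts 1/12 s, in which the tool goes at most 41.7 mm and 7.16 degrees, less where a joint would pass 70% of its speed; a pose out of reach is approached as far as the arm can. A call with a gripper value outside its range is refused whole. The fingers move at their own pace and stop on an object; "force" is the grip in N (left out, the last holds). Time passes only in rows, so rows that repeat a pose let the fingers close. It gives the time, the measured TCP pose, the force, the opening and the grip force at its end, in the units of the state.
- manip.get_obs(): the state, without advancing time (a new reading comes with each control period).
- vision.snapshot(name): name is "scene" or "side" or "wrist"; returns a dict with "color" (480x640x3 uint8, red, green, blue), "range_z" (480x640 float32, m along the optical axis (not along the pixel's ray), 0 where there is no reading), "fovy" (degrees; the focal length in pixels is half the picture's height over the tangent of half this angle, whatever the lens; pixels are square), "cx", "cy" (the principal point, pixels), "extrinsics" (4x4, takes a point from camera to world coordinates). Camera axes: x right, y down, z forward; pixel columns grow to the right and rows downward; lengths in m; the calibration is good to about 2 mm. A picture is of the moment at which its call begins.
- manip.close_job(): hands the job in; it is judged then, once.
Trained networks look in a picture, given as the dict that the camera call returned (one of the last four; its "shot" number tells which), for a name from the list of things; names that differ only in an ending like _2 or _b are one class to them, and where a whole thing is asked for, a point or a joint stands for the part that bears it (a point fixed in the world has none). Each returns a list of dicts, best first, with "confidence" (0 to 1); they miss things now and then, are a little off and sometimes report something else, mostly with a low value. They report only what shows in the picture. A call takes as long as a camera call. They do not tell look-alikes from the thing itself.
- nets.cut_out(picture, target): "region" (480x640 bool, what is visible of it).
- nets.tip_of(picture, target): "at" ([x, y, z] in m, in world coordinates, good to about 4 mm: a listed point, or the origin of a listed thing).
The state is a dict: "clock": time; "qpos": joint angles; "joint_velocities": joint speeds; "joint_efforts": joint torques, N m; "tcp_pos": TCP position; "tcp_rot": TCP orientation; "wrist_force": force on the tool from outside, world axes, zero at the start; "torque": the same for the moment, N m; "width": opening from 0.0 (shut) to 1.0 (fully open); "grip_force": force on a finger pad.
Only numpy, scipy, OpenCV 4.12 (cv2) and the standard library are available. Lean on these libraries where they do the work, as an engineer would, in place of code of your own. Each camera call takes 0.05 s, during which the arm holds its last target. There are 200 camera calls.

### The job

Lay each of the four black test pieces flat on the white conditioning plate that bears its outline, covering the outline. Only once the square plaque lies on its plate, gently lower the steel weight onto the middle of it to keep it flat. Leave the jar standing where it is.

Things in the scene. Friction and masses are not known exactly. Their poses are not given: they have to be found in the camera images.
- tensile_bar: Sizes in mm. Loose black plastic dumbbell-shaped tensile test piece lying flat, 120 long (along its y axis) x 8 thick; its ends are 25 wide, the 54 mm long straight neck in the middle is 12 wide (along x). About 30 g. Origin: centre of the underside; z up.
- straight_bar: Sizes in mm. Loose black plastic plain straight bar lying flat, 120 long (along its y axis), 15 wide (along x), 10 high. About 30 g. Origin: centre of the underside; z up.
- plaque: Sizes in mm. Loose black plastic square plaque lying flat, 50 x 50 (sides along its x and y axes), 10 thick. About 30 g. Origin: centre of the underside; z up.
- button_disc: Sizes in mm. Loose black plastic round button, diameter 29, 12.5 high, standing on its flat face. About 20 g. Origin: centre of the underside; z up.
- weight: Sizes in mm. Loose bare-steel weight standing upright, about 0.3 kg (varies): round foot of diameter 44, 20 high; above it a thin neck of diameter 14 and a round grip knob of diameter 22 from 28 to 52 above the underside. Take it by the knob. Origin: centre of the underside; z up.
- tensile_plate: Sizes in mm. Fixed white plastic plate, 42 (x) x 140 (y), 6 thick, bearing a grey full-size dumbbell outline, centred, long axis along the plate's y. Flat top without rim, 6 mm above the origin. Origin: centre of the underside; z up.
- straight_plate: Sizes in mm. Fixed white plastic plate, 42 (x) x 140 (y), 6 thick, bearing a grey full-size outline of the plain straight bar, centred, long axis along the plate's y. Flat top without rim, 6 mm above the origin. Origin: centre of the underside; z up.
- plaque_plate: Sizes in mm. Fixed white plastic plate, 70 x 70, 6 thick, bearing a grey 50 x 50 square outline, centred, sides parallel to the plate's. Flat top without rim, 6 mm above the origin. Origin: centre of the underside; z up.
- disc_plate: Sizes in mm. Fixed white plastic plate, 70 x 70, 6 thick, bearing a grey circular outline of diameter 29 at its centre. Flat top without rim, 6 mm above the origin. Origin: centre of the underside; z up.
- jar: Sizes in mm. Bystander: loose closed jar, black with a white cap, diameter 56, 70 high, standing at the left of the work, to be left alone. Origin: centre of the underside; z up.
There are look-alikes about, which are no part of the job. Leave any orange or purple look-alike of the weight alone.

How it is judged:
By the outcome, as a careful person would: the job done as asked, in the order asked, and still so for the second after the job is handed in, with the robot touching nothing.
It also fails if it takes over 118 s, if anything falls off the work surface, if the arm or the gripper's body presses on something with over 40 N, if the wrist force passes 120 N, or if a joint passes its speed limit or range.

## Working session

There is one attempt and no reset: what is moved stays moved. The work goes in short steps, Python scripts to look and compute and a tool call to move; the robot and the scene stay as the last step left them, time stands still between calls to the robot, and variables do not carry over. Pictures are saved under pics/ and viewed, at most 14 in all, crops included, and the job is handed in when it is done.

Besides the shell and the picture viewer there is one more tool, called after "Emit:" as a command line: name --pt "numbers of a row" for each row, then --argument value for the rest. arm_command: Moves the arm, as the interface text tells. Its arguments: {"type":"object","properties":{"deltas":{"type":"array"},"force":{"type":"number"}},"required":["deltas"]}

```bash
ls; mkdir -p pics; python3 - <<'E'
from workcell import manip, vision, nets
import cv2, numpy as np
o=manip.get_obs();print(o)
for n in ["scene","side"]:
    p=vision.snapshot(n);cv2.imwrite(f"pics/{n}0.png",p["color"][:,:,::-1]);print(n,p["fovy"],p["cx"],p["cy"],p["extrinsics"].round(3).tolist())
    if n=="scene":
        for t in "tensile_bar straight_bar plaque button_disc weight tensile_plate straight_plate plaque_plate disc_plate jar".split():
            print(t,[(np.round(r["at"],3).tolist(),round(r["confidence"],2)) for r in nets.tip_of(p,t)][:4])
E
```

```text
pics
{'clock': 0.0, 'qpos': array([ 0.01412321,  0.32182497, -0.0700597 ,  1.4516765 ,  0.0226233 ,
        1.37081283, -0.05690848]), 'joint_velocities': array([ 9.60361991e-04, -2.48581812e-04, -1.20869571e-03,  6.88737002e-05,
       -4.21477972e-04,  1.27648969e-03, -1.63266681e-03]), 'joint_efforts': array([-1.25131752e-03, -4.93579853e+01, -3.82724963e-01, -3.14334905e+01,
        1.30020955e-02,  1.12603378e-02,  4.26072404e-06]), 'tcp_pos': array([ 6.49477556e-01, -8.70570452e-05,  2.41221272e-01]), 'tcp_rot': array([-3.13966177e+00,  1.30184646e-04,  1.57077626e+00]), 'wrist_force': array([ 0.6988787 , -0.3664182 ,  0.13249211]), 'torque': array([-0.02055696,  0.04017261, -0.00358723]), 'grip_force': 0.0, 'width': 0.9991673857634721}
scene 46.95840288247158 311.37654876449295 230.65193588357786 [[0.025, 0.816, -0.577, 1.102], [1.0, -0.029, 0.003, 0.005], [-0.014, -0.577, -0.816, 0.856], [0.0, 0.0, 0.0, 1.0]]
tensile_bar []
straight_bar [([0.665, 0.174, 0.0], 0.78)]
plaque [([0.567, -0.092, -0.002], 0.91), ([0.509, 0.379, 0.003], 0.74)]
button_disc [([0.666, 0.004, -0.0], 0.7)]
weight [([0.441, -0.162, 0.004], 0.81), ([0.359, -0.157, 0.001], 0.79), ([0.399, -0.09, -0.001], 0.78)]
tensile_plate [([0.507, 0.378, 0.004], 0.57), ([0.63, 0.331, -0.004], 0.56)]
straight_plate [([0.482, -0.345, 0.004], 0.87)]
plaque_plate [([0.68, -0.181, 0.004], 0.87)]
disc_plate [([0.562, 0.095, -0.001], 0.92)]
jar [([0.629, 0.329, 0.002], 0.83)]
side 54.493213582026385 322.7163536972663 236.35512490795568 [[0.964, -0.159, 0.215, 0.31], [-0.267, -0.551, 0.79, -0.798], [-0.007, -0.819, -0.574, 0.611], [0.0, 0.0, 0.0, 1.0]]
```

View pics/scene0.png

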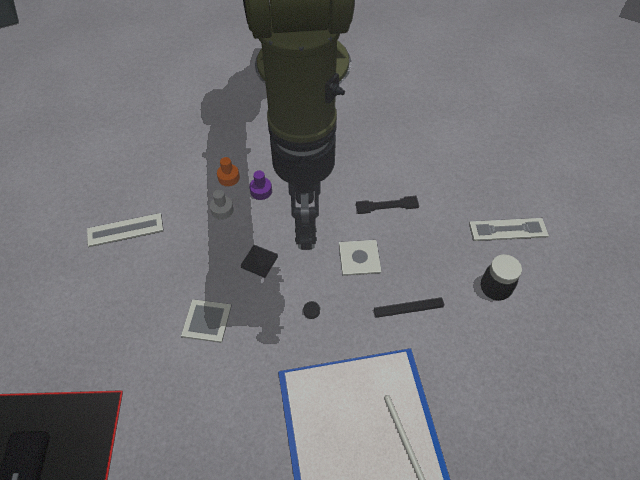

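View pics/side0.png

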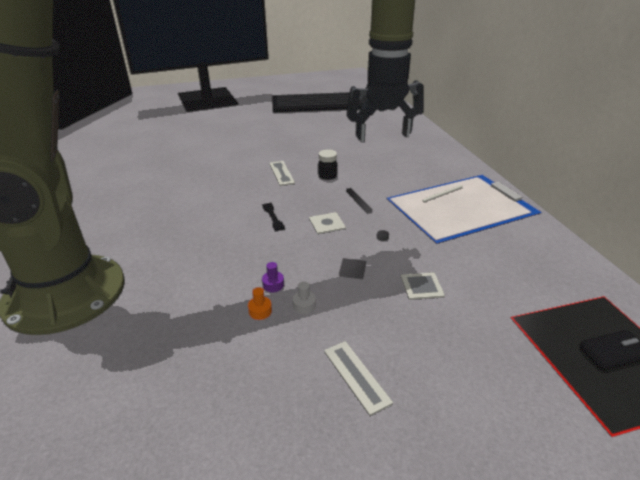

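The scene shows: weight candidates orange (228,170), purple (260,185), bare steel grey (221,203). Only the grey one fits. Black pieces: dumbbell (387,205), straight bar (408,308), plaque (259,261), disc (312,310). The jar is at (500,278). Black distractors are the tablet/phone at bottom left. Plates: straight (125,230), plaque (207,320), disc (360,257), tensile (508,229).

```bash
python3 - <<'E'
from workcell import manip, vision, nets
import cv2, numpy as np
p=vision.snapshot("scene")
c=cv2.resize(p["color"][140:350,170:290],None,fx=3,fy=3,interpolation=cv2.INTER_CUBIC)[:600]
w=vision.snapshot("wrist");print(w["fovy"],w["cx"],w["cy"],w["extrinsics"].round(3).tolist())
c2=w["color"];s=np.zeros((480,800,3),np.uint8);s[:,:,:]=0
c=cv2.resize(c,(270,473));s=np.zeros((480,640+160,3),np.uint8)
a=cv2.resize(c2,(528,396));s[:396,:528]=a;s[:473,529:799]=c
cv2.imwrite("pics/w0.png",s[:,:,::-1])
print(np.percentile(w["range_z"],[1,50,99]))
E
```

```text
65.48931769415015 318.747050472133 241.69767388679705 [[1.0, 0.0, 0.0, 0.65], [0.0, -0.951, -0.31, 0.079], [0.0, 0.31, -0.951, 0.373], [0.0, 0.0, 0.0, 1.0]]
[0.0704065  0.36417235 0.47081746]
```

View pics/w0.png

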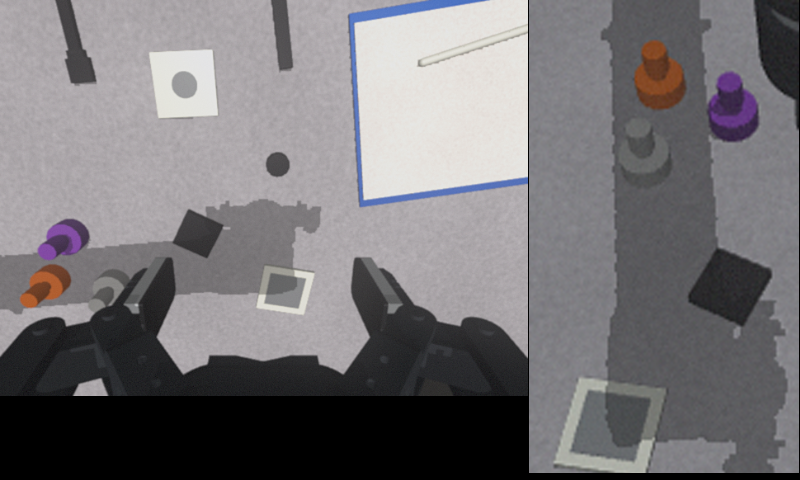

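```bash
cat > h.py <<'E'
from workcell import manip, vision, nets
import cv2, numpy as np
TOP=dict(tensile_bar=.008,straight_bar=.010,plaque=.010,button_disc=.0125)
def world(p):
    f=240/np.tan(np.radians(p["fovy"]/2)); v,u=np.mgrid[:480,:640]; z=p["range_z"]
    P=np.stack([(u-p["cx"])/f*z,(v-p["cy"])/f*z,z],-1); E=p["extrinsics"]
    return P@E[:3,:3].T+E[:3,3]
def find(p,xy,rad,kind,base=0.0):
    """kind: piece name (dark) or 'plate'; returns cx,cy,yaw of long side(deg),sides(mm),n,z"""
    W=world(p); g=p["color"].max(-1); m=(np.hypot(W[...,0]-xy[0],W[...,1]-xy[1])<rad)&(p["range_z"]>0)
    if kind=="plate": m&=(W[...,2]>.003)&(W[...,2]<.010)&(g>75)
    else: m&=(W[...,2]>base+TOP[kind]-.003)&(W[...,2]<base+TOP[kind]+.006)&(g<75)
    m=cv2.morphologyEx(m.astype(np.uint8),cv2.MORPH_OPEN,np.ones((2,2)))
    n,l,st,_=cv2.connectedComponentsWithStats(m)
    if n<2: return None
    k=1+np.argmax(st[1:,4]); q=W[l==k]
    (cx,cy),(a,b),t=cv2.minAreaRect((q[:,:2]*1000).astype(np.float32))
    if a<b: a,b,t=b,a,t+90
    return round(float(cx),1),round(float(cy),1),round((t+90)%180-90,1),round(a,1),round(b,1),len(q),round(float(np.median(q[:,2]))*1000,1)
G=dict(plaque=(.567,-.092),plaque_plate=(.68,-.181),button_disc=(.666,.004),disc_plate=(.562,.095),
 straight_bar=(.665,.174),tensile_bar=(.48,.145),tensile_plate=(.507,.378),straight_plate=(.482,-.345))
E
python3 - <<'E'
from h import *
for c in ["wrist","scene","side"]:
    p=vision.snapshot(c); W=world(p)
    m=(abs(W[...,0]-.6)<.02)&(abs(W[...,1]-.0)<.04)&(abs(W[...,2])<.02);print(c,W[m][:,2].mean()*1000 if m.any() else 0,W[m][:,2].std()*1000 if m.any() else 0)
    for k,xy in G.items(): print(k,find(p,xy,.09 if 'bar' in k or k[0] in 'ts' else .06,"plate" if "plate" in k else k))
E
```

```text
wrist -1.2009399619460461 0.7528287695287601
plaque (602.1, -19.2, 63.0, 218.7, 49.1, 1910, 8.7)
plaque_plate (684.6, -70.9, 88.2, 298.0, 79.2, 3156, 4.8)
button_disc (666.5, -8.3, 0.9, 5.0, 1.6, 12, 11.1)
disc_plate (587.6, 94.7, 2.3, 123.0, 70.4, 6013, 4.9)
straight_bar None
tensile_bar (528.0, 95.6, -25.7, 233.7, 76.2, 1559, 6.8)
tensile_plate None
straight_plate None
scene 0.2321542117630932 1.5499634663058592
plaque (819.2, -58.6, 6.3, 575.3, 64.9, 637, 10.2)
plaque_plate (875.7, -112.8, 17.0, 501.1, 93.4, 1493, 6.3)
button_disc (668.4, 5.8, 73.4, 25.9, 25.4, 189, 12.5)
disc_plate (813.7, 71.8, -5.6, 585.9, 76.3, 1242, 6.1)
straight_bar (667.5, 173.9, -82.0, 123.1, 14.0, 555, 9.7)
tensile_bar (746.9, 60.1, -18.2, 708.1, 117.1, 477, 7.9)
tensile_plate (760.1, 187.7, -37.8, 763.2, 130.0, 1371, 6.1)
straight_plate (793.2, -208.8, 23.7, 737.0, 143.6, 1334, 6.4)
side -1.4501626097231977 1.126362950131861
plaque (433.7, -427.5, 68.0, 780.5, 47.9, 296, 8.6)
plaque_plate (525.3, -477.7, 62.3, 768.1, 83.6, 772, 4.7)
button_disc (669.1, -2.0, 72.2, 21.0, 20.8, 55, 10.6)
disc_plate (461.6, -339.9, 76.3, 962.8, 77.8, 432, 4.6)
straight_bar (509.9, -298.6, 71.0, 1075.4, 53.0, 94, 8.4)
tensile_bar (391.9, -296.5, 83.1, 1016.2, 42.1, 153, 6.5)
tensile_plate (430.6, -181.9, 81.6, 1255.0, 57.5, 258, 4.4)
straight_plate (431.6, -547.8, 74.5, 547.9, 100.7, 1829, 4.8)
```

```bash
sed -i 's/q=W\[l==k\]/q=W[(l==k)\&ok]/; s/    m=cv2.morph.*/    ok=m.copy(); m=cv2.morphologyEx(m.astype(np.uint8),cv2.MORPH_OPEN,np.ones((3,3)))/' h.py
python3 - <<'E'
from h import *
for c in ["wrist","scene","side"]:
    p=vision.snapshot(c); print(c)
    for k,xy in G.items(): print(k,find(p,xy,.09 if k[:2] in('te','st') else .06,"plate" if "plate" in k else k))
E
```

```text
wrist
plaque (565.0, -88.2, 63.3, 50.2, 48.6, 1906, 8.7)
plaque_plate (679.6, -174.3, 79.8, 71.1, 69.9, 3154, 4.8)
button_disc None
disc_plate (561.4, 94.8, 2.2, 70.1, 70.0, 5966, 4.9)
straight_bar None
tensile_bar (447.4, 138.6, 88.7, 75.9, 24.3, 1352, 6.8)
tensile_plate None
straight_plate None
scene
plaque (563.9, -88.0, -25.6, 51.5, 51.4, 638, 10.4)
plaque_plate (679.0, -174.7, 80.0, 71.8, 71.6, 1482, 6.4)
button_disc (668.2, 4.4, 9.3, 26.4, 25.9, 185, 12.6)
disc_plate (560.3, 94.8, 2.5, 73.6, 70.1, 1210, 6.3)
straight_bar (666.6, 171.1, -82.1, 118.9, 16.2, 534, 10.1)
tensile_bar (442.4, 157.1, -84.8, 119.8, 26.2, 470, 8.3)
tensile_plate (507.8, 378.8, -88.0, 140.5, 45.7, 1341, 6.2)
straight_plate (484.4, -345.4, -77.0, 140.1, 45.8, 1326, 6.7)
side
plaque (566.5, -93.3, 65.8, 49.6, 46.0, 264, 8.7)
plaque_plate (680.4, -176.4, 79.2, 72.8, 69.8, 707, 4.8)
button_disc (666.0, 1.2, 41.1, 25.6, 18.0, 45, 11.0)
disc_plate (561.7, 92.4, -87.8, 71.2, 69.2, 403, 4.6)
straight_bar (661.4, 197.3, -86.3, 50.2, 10.2, 32, 8.5)
tensile_bar (443.0, 154.3, -85.2, 116.6, 22.4, 133, 6.7)
tensile_plate (508.4, 401.0, 88.6, 91.2, 41.0, 140, 4.7)
straight_plate (485.4, -347.7, -77.1, 141.2, 43.0, 1732, 4.9)
```

```bash
cat >> h.py <<'E'
def delta(x,y,z=None,phi=None):
    """mm, phi = wanted world angle (deg) of the closing line; prints tool-axis shift cm and turn deg"""
    from scipy.spatial.transform import Rotation as R
    o=manip.get_obs(); r=R.from_euler("xyz",o["tcp_rot"]).as_matrix(); t=np.array(o["tcp_pos"])*1000
    now=np.degrees(np.arctan2(r[1,1],r[0,1])); w=np.array([x,y,t[2] if z is None else z])
    turn=0 if phi is None else (now-phi+90)%180-90
    print("delta",(r.T@(w-t)/10).round(2),"turn",round(turn,1),"now",t.round(1),"phi",round(now,1),"q7",round(o["qpos"][6],2),"t",round(o["clock"],1),"tilt",(r[:,2]).round(3))
E
python3 - <<'E'
from h import *
p=vision.snapshot("scene");W=world(p)
m=(np.hypot(W[...,0]-.441,W[...,1]+.162)<.035)&(p["range_z"]>0)
c=p["color"].astype(int);grey=(c.max(-1)-c.min(-1)<25)
k=W[m&grey&(W[...,2]>.047)];print("knobtop",len(k),((k.max(0)+k.min(0))*500).round(1),k.mean(0)*1000)
k=W[m&grey&(W[...,2]>.017)&(W[...,2]<.024)];print("foot",len(k),((k.max(0)+k.min(0))*500).round(1))
delta(564.5,-88,80,-26)
E
```

```text
knobtop 98 [ 443.2 -163.7   51.7] [ 443.74263404 -163.79640722   52.06235077]
foot 228 [ 442.7 -163.9   20.5]
delta [-8.8  -8.55 16.24] turn 26.0 now [650.   -0.  242.4] phi 0.0 q7 -0.06 t 1.1 tilt [ 0. -0. -1.]
```

Emit:
arm_command --pt "-8.8 -8.5 16.1 26 -0.4" --pt "-8.8 -8.5 16.1 26 -0.4" --pt "-8.8 -8.5 16.1 26 -0.4" --pt "-8.8 -8.5 16.1 26 -0.4" --pt "-8.8 -8.5 16.1 26 -0.4" --pt "-8.8 -8.5 16.1 26 -0.4" --pt "-8.8 -8.5 16.1 26 -0.4" --pt "-8.8 -8.5 16.1 26 -0.4" --pt "-8.8 -8.5 16.1 26 -0.4" --force 30

```text
clock: 1.8
tcp_pos: [0.5672, -0.087, 0.0832]
tcp_rot: [3.138, -0.002, 1.119]
wrist_force: [0.0, 0.2, -0.5]
width: 0.696
grip_force: 0.0
```

```bash
python3 - <<'E'
from h import *
for c in ["side","scene","wrist"]:
    p=vision.snapshot(c);W=world(p);t=manip.get_obs()["tcp_pos"]
    m=(np.hypot(W[...,0]-t[0],W[...,1]-t[1])<.065)&(p["range_z"]>0)&(W[...,2]>.03)&(W[...,2]<.2)
    z=W[m][:,2]*1000;print(c,m.sum(),np.percentile(z,[0,.5,2,5]).round(1) if m.any() else "",t*1000)
    print(find(p,G["plaque"],.06,"plaque"))
delta(564.5,-88,40,-26);delta(564.5,-88,40,-26)
E
```

```text
side 1930 [75.1 80.4 86.5 94.8] [567.19288017 -86.93099312  83.19129221]
(573.0, -98.6, 63.5, 44.8, 27.7, 113, 8.7)
scene 1362 [76.1 79.4 83.6 89.7] [566.91803412 -87.05123841  82.99931505]
(564.1, -87.8, -29.0, 50.9, 50.8, 597, 10.3)
wrist 52429 [74.5 80.8 87.4 97.5] [566.57936888 -87.18982406  82.71564879]
(563.1, -91.4, -27.2, 48.8, 43.6, 4855, 8.8)
delta [-0.17 -0.16  4.27] turn 0.1 now [566.6 -87.2  82.7] phi -25.9 q7 -0.34 t 1.9 tilt [ 0.003 -0.    -1.   ]
delta [-0.17 -0.16  4.27] turn 0.1 now [566.6 -87.2  82.7] phi -25.9 q7 -0.34 t 1.9 tilt [ 0.003 -0.    -1.   ]
```

Emit:
arm_command --pt "-0.2 -0.2 4 0 -0.4" --pt "-0.2 -0.2 6 0 -0.4" --pt "-0.2 -0.2 7.1 0 -0.4" --pt "-0.2 -0.2 7.1 0 -0.4" --pt "-0.2 -0.2 7.1 0 -0.4" --pt "-0.2 -0.2 7.1 0 0.2" --pt "-0.2 -0.2 7.1 0 0.2" --pt "-0.2 -0.2 7.1 0 0.2" --pt "-0.2 -0.2 7.1 0 0.2"

```text
clock: 2.7
tcp_pos: [0.5641, -0.0891, 0.0122]
tcp_rot: [3.138, -0.001, 1.117]
wrist_force: [-0.9, 1.1, 6.3]
width: 0.572
grip_force: 32.0
```

Emit:
arm_command --pt "0 0 -3 0 0.2" --pt "0 0 -4 0 0.2" --pt "-1 4 -4 -7 0.2" --pt "-2 8 -4 -14 0.2" --pt "-2.7 12 -4 -16 0.2" --pt "-2.7 14.1 -4 -16 0.2" --pt "-2.7 14.1 -4 -16 0.2" --pt "-2.7 14.1 -4 -16 0.2" --pt "-2.7 14.1 -4 -16 0.2" --pt "-2.7 14.1 -4 -16 0.2"

```text
clock: 3.53
tcp_pos: [0.6763, -0.1737, 0.0502]
tcp_rot: [-3.141, -0.001, 1.397]
wrist_force: [-0.2, -0.1, 0.2]
width: 0.57
grip_force: 31.4
```

```bash
python3 - <<'E'
from h import *
p=vision.snapshot("wrist");q=vision.snapshot("scene")
for a in (p,q): print(find(a,(.679,-.175),.06,"plaque",.04))
for a in (p,q): print(find(a,(.679,-.175),.06,"plate"))
delta(679.3,-175.6,25,-10)
o=manip.get_obs();print(o["wrist_force"])
cv2.imwrite("pics/w1.png",p["color"][:,:,::-1])
E
```

```text
(652.0, -169.5, 82.2, 22.2, 1.2, 216, 51.6)
(681.7, -158.2, 18.7, 36.8, 29.9, 178, 48.7)
(682.1, -161.6, -10.4, 70.3, 43.7, 6273, 4.9)
(679.0, -173.8, -10.6, 72.2, 70.5, 776, 6.2)
delta [-0.12  0.29  2.56] turn 0.1 now [ 676.6 -173.9   50.6] phi -9.9 q7 0.05 t 3.6 tilt [-0.  0. -1.]
[-0.07581124  0.10049686 -0.59148997]
```

View pics/w1.png

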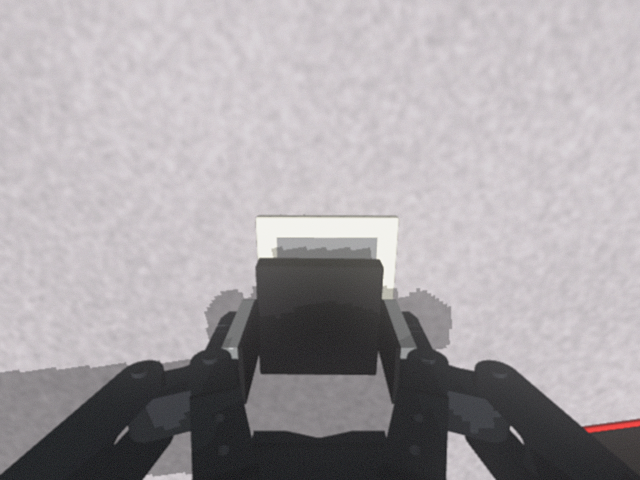

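The plaque is held squarely between the fingers (320,315) over the plate (outline top edge near row 240).

Emit:
arm_command --pt "-0.1 0.3 1.5 0 0.2" --pt "-0.1 0.3 2.5 0 0.2" --pt "-0.1 0.3 3.1 0 0.2" --pt "-0.1 0.3 3.1 0 0.2" --pt "-0.1 0.3 3.1 0 0.2" --pt "-0.1 0.3 3.1 0 0.2"

```text
clock: 4.13
tcp_pos: [0.6795, -0.1764, 0.0184]
tcp_rot: [-3.14, -0.0, 1.396]
wrist_force: [0.2, 0.2, -0.1]
width: 0.577
grip_force: 33.1
```

```bash
python3 - <<'E'
from h import *
p=vision.snapshot("wrist");q=vision.snapshot("scene")
for a in (p,q): print(find(a,(.679,-.175),.06,"plaque",.0075))
delta(679.3,-175.6,19,-10)
o=manip.get_obs();print(o["wrist_force"])
cv2.imwrite("pics/w2.png",p["color"][:,:,::-1])
E
```

```text
(678.5, -179.6, -10.9, 51.3, 42.0, 9653, 15.7)
(680.5, -163.0, -7.9, 52.3, 28.5, 379, 17.5)
delta [ 0.08 -0.06 -0.03] turn 0.0 now [ 679.7 -176.4   18.7] phi -10.0 q7 0.05 t 4.2 tilt [-0.001  0.    -1.   ]
[ 0.40575696  0.64956521 -0.71982629]
```

View pics/w2.png

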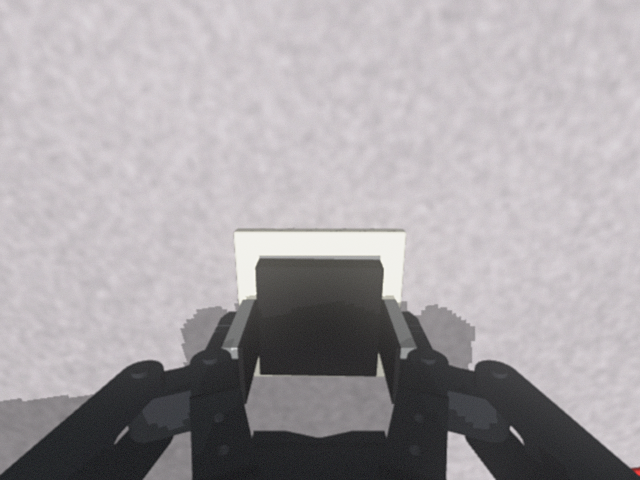

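The plaque sits centred left-right on the plate (22 px margins); a 1–2 px grey strip at row 257 asks for about 1 mm along tool +x.

Emit:
arm_command --pt "0.1 -0.05 0 0 0.2" --pt "0.1 -0.05 0.05 0 0.2" --pt "0.1 -0.05 0.05 0 -0.1" --pt "0.1 -0.05 0.05 0 -0.4" --pt "0.1 -0.05 0.05 0 -0.5" --pt "0.1 -0.05 -1 0 -0.5" --pt "0.1 -0.05 -5 0 -0.5" --pt "0.1 -0.05 -8 0 -0.5" --pt "0.1 -0.05 -10 0 -0.5" --pt "0.1 -0.05 -10 0 -0.5" --pt "0.1 -0.05 -10 0 -0.5"

```text
clock: 5.15
tcp_pos: [0.681, -0.1758, 0.1224]
tcp_rot: [3.137, 0.0, 1.396]
wrist_force: [-0.4, -0.5, -1.2]
width: 0.751
grip_force: 0.0
```

```bash
python3 - <<'E'
from h import *
p=vision.snapshot("wrist");q=vision.snapshot("scene")
for a in (p,q): print(find(a,(.679,-.175),.06,"plaque",.0055),find(a,(.679,-.175),.06,"plate"))
W=world(q);c=q["color"].astype(int);grey=(c.max(-1)-c.min(-1)<25)
m=(np.hypot(W[...,0]-.443,W[...,1]+.164)<.035)&(q["range_z"]>0)&grey
k=W[m&(W[...,2]>.047)];print("knobtop",((k.max(0)+k.min(0))*500).round(1))
delta(443,-164,110,-10)
cv2.imwrite("pics/w3.png",p["color"][:,:,::-1])
E
```

```text
(676.8, -189.6, -10.5, 47.6, 17.6, 1208, 14.8) (679.8, -174.4, -10.1, 70.1, 70.0, 4189, 4.8)
(678.7, -173.9, -10.8, 51.3, 50.9, 790, 16.2) (679.6, -173.9, -10.2, 71.5, 69.5, 531, 6.2)
knobtop [ 442.5 -163.9   51.2]
delta [ -2.98 -23.45   0.91] turn -0.0 now [ 679.1 -175.3  118.9] phi -10.0 q7 0.05 t 5.2 tilt [-0.001  0.    -1.   ]
```

View pics/w3.png

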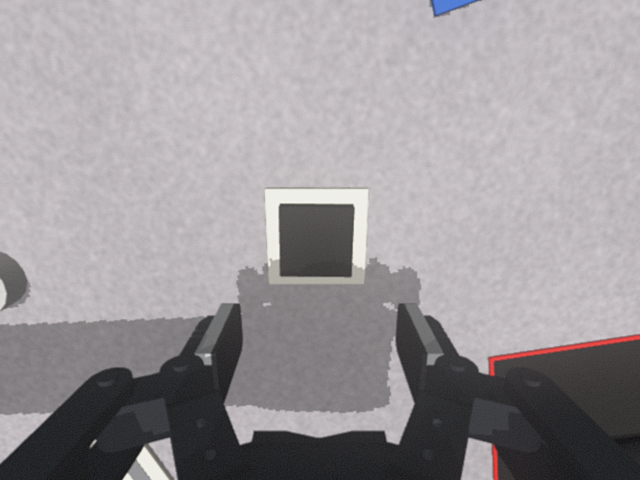

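The plaque lies flat on the plate, margins even (14 px left and right), outline covered. Next the steel weight.

Emit:
arm_command --pt "-1 -5 0 -7 -0.5" --pt "-1.5 -10 0 -14 -0.3" --pt "-2 -15 0 -21 -0.1" --pt "-2.5 -19 0 -28 -0.1" --pt "-3 -22 0 -35 -0.1" --pt "-3 -23.4 0 -42 -0.1" --pt "-3 -23.4 0 -49 -0.1" --pt "-3 -23.4 0 -56 -0.1" --pt "-3 -23.4 0 -63 -0.1" --pt "-3 -23.4 0 -68 -0.1" --pt "-3 -23.4 0 -68 -0.1" --pt "-3 -23.4 0 -68 -0.1" --pt "-3 -23.4 0 -68 -0.1"

```text
clock: 6.33
tcp_pos: [0.4435, -0.1642, 0.1186]
tcp_rot: [-3.141, -0.001, 2.581]
wrist_force: [0.5, -0.1, -0.5]
width: 0.554
grip_force: 0.0
```

```bash
python3 - <<'E'
from h import *
p=vision.snapshot("wrist");q=vision.snapshot("side")
for a in (p,q):
    W=world(a);c=a["color"].astype(int);grey=(c.max(-1)-c.min(-1)<25)
    m=(np.hypot(W[...,0]-.443,W[...,1]+.164)<.03)&(a["range_z"]>0)&grey
    k=W[m&(W[...,2]>.046)&(W[...,2]<.06)];print("knobtop",len(k),((k.max(0)+k.min(0))*500).round(1))
delta(443,-164,35,58)
cv2.imwrite("pics/w4.png",p["color"][:,:,::-1])
E
```

```text
knobtop 1104 [ 442.4 -164.8   49.5]
knobtop 87 [ 443.7 -166.5   50. ]
delta [ 0.08 -0.02  8.39] turn -0.1 now [ 443.8 -164.3  118.9] phi 57.9 q7 1.31 t 6.4 tilt [-0.001  0.    -1.   ]
```

View pics/w4.png

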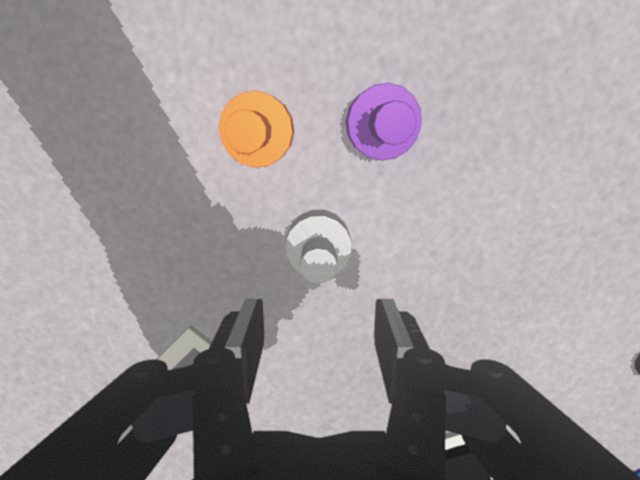

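The steel weight (320,245) is centred between the fingers; orange (257,130) and purple (385,120) are well clear.

Emit:
arm_command --pt "0.1 0 4 0 -0.1" --pt "0.1 0 7 0 -0.1" --pt "0.1 0 8.3 0 -0.1" --pt "0.1 0 8.3 0 -0.1" --pt "0.1 0 8.3 0 0.6" --pt "0.1 0 8.3 0 0.8" --pt "0.1 0 8.3 0 0.8" --pt "0.1 0 8.3 0 0.8" --pt "0.1 0 8.3 0 0.8" --force 50

```text
clock: 7.18
tcp_pos: [0.4443, -0.1644, 0.0376]
tcp_rot: [3.141, 0.003, 2.583]
wrist_force: [-0.9, -0.8, 2.8]
width: 0.239
grip_force: 49.2
```

Emit:
arm_command --pt "0 0 -2 0 0.8" --pt "0 0 -5 0 0.8" --pt "0 0 -7 0 0.8" --pt "-3 1.7 -7 0 0.8" --pt "-6 3.4 -7 0 0.8" --pt "-9 5.1 -7 0 0.8" --pt "-12 6.8 -7 0 0.8" --pt "-15 8.5 -7 0 0.8" --pt "-18 10.2 -7 0 0.8" --pt "-20.4 11.6 -7 0 0.8" --pt "-20.4 11.6 -7 0 0.8" --pt "-20.4 11.6 -7 0 0.8" --pt "-20.4 11.6 -7 0 0.8"

```text
clock: 8.27
tcp_pos: [0.6765, -0.1735, 0.1053]
tcp_rot: [-3.14, -0.002, 2.583]
wrist_force: [-1.0, 0.4, -3.8]
width: 0.24
grip_force: 49.5
```

```bash
python3 - <<'E'
from h import *
p=vision.snapshot("wrist")
delta(679.2,-174,54.5,58)
o=manip.get_obs();print(o["wrist_force"],o["width"])
W=world(p);m=(np.hypot(W[...,0]-.679,W[...,1]+.174)<.03)&(p["range_z"]>0)
k=W[m&(W[...,2]>.06)&(W[...,2]<.1)]; print(len(k),((k.max(0)+k.min(0))*500).round(1))
cv2.imwrite("pics/w5.png",p["color"][:,:,::-1])
E
```

```text
delta [-0.27  0.15  5.13] turn -0.0 now [ 676.3 -173.8  105.8] phi 58.0 q7 1.19 t 8.3 tilt [-0.002 -0.    -1.   ]
[ 0.30963613 -0.10741095 -4.15128752] 0.23691077453077716
4287 [ 670.4 -171.9   83.2]
```

View pics/w5.png

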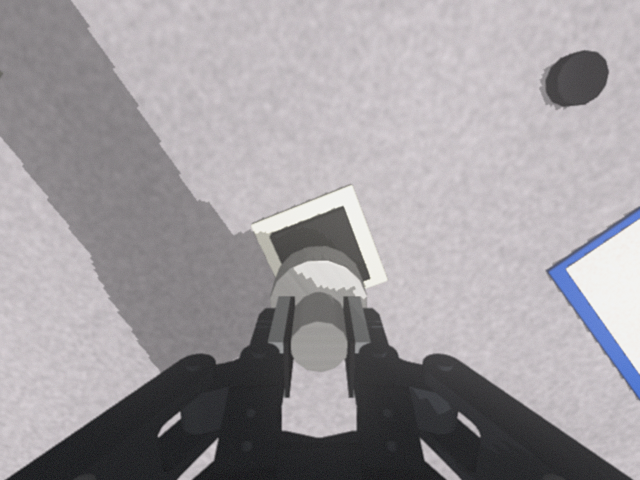

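The weight hangs upright (320,300) above the plaque. Lowering gently.

Emit:
arm_command --pt "-0.3 0.15 2 0 0.8" --pt "-0.3 0.15 4 0 0.8" --pt "-0.3 0.15 4.6 0 0.8" --pt "-0.3 0.15 4.8 0 0.8" --pt "-0.3 0.15 4.9 0 0.8" --pt "-0.3 0.15 5 0 0.8" --pt "-0.3 0.15 5.05 0 0.8" --pt "-0.3 0.15 5.1 0 0.8" --pt "-0.3 0.15 5.1 0 0.8"

```text
clock: 9.07
tcp_pos: [0.6814, -0.1739, 0.0561]
tcp_rot: [3.141, 0.001, 2.583]
wrist_force: [0.1, -0.2, -2.0]
width: 0.237
grip_force: 49.6
```

```bash
python3 - <<'E'
from h import *
delta(679.2,-174,53,58); o=manip.get_obs();print(o["wrist_force"])
vision.snapshot("wrist");delta(679.2,-174,53,58); o=manip.get_obs();print(o["wrist_force"])
E
```

```text
delta [ 0.18 -0.12  0.31] turn 0.0 now [ 681.4 -173.9   56.1] phi 58.0 q7 1.19 t 9.1 tilt [ 0.001 -0.    -1.   ]
[ 0.14885155 -0.15580047 -1.95823703]
delta [ 0.18 -0.12  0.3 ] turn 0.0 now [ 681.4 -173.9   56. ] phi 58.0 q7 1.19 t 9.1 tilt [ 0.001 -0.    -1.   ]
[ 1.04072259  0.97743581 -2.56222659]
```

Emit:
arm_command --pt "0.2 -0.1 0 0 0.8" --pt "0.2 -0.1 0.1 0 0.8" --pt "0.2 -0.1 0.2 0 0.8" --pt "0.2 -0.1 0.2 0 0.8" --pt "0.2 -0.1 0.2 0 0.8"

```text
clock: 9.53
tcp_pos: [0.6788, -0.1738, 0.0538]
tcp_rot: [-3.141, 0.0, 2.583]
wrist_force: [-1.8, -0.5, 1.3]
width: 0.237
grip_force: 49.8
```

Emit:
arm_command --pt "0 0 0.05 0 0.8" --pt "0 0 0.05 0 0.4" --pt "0 0 0.05 0 0" --pt "0 0 0.05 0 -0.2" --pt "0 0 0.05 0 -0.2" --pt "0 0 -2 0 -0.2" --pt "0 0 -6 0 -0.2" --pt "0 0 -9 0 -0.2" --pt "0 0 -10 0 -0.2" --pt "0 0 -10 0 -0.2" --pt "0 0 -10 0 -0.2"

```text
clock: 10.45
tcp_pos: [0.6789, -0.1737, 0.1533]
tcp_rot: [3.141, 0.001, 2.583]
wrist_force: [0.5, -0.9, -0.8]
width: 0.597
grip_force: 0.0
```

```bash
python3 - <<'E'
from h import *
p=vision.snapshot("wrist");q=vision.snapshot("scene")
for a in (p,q):
    W=world(a);c=a["color"].astype(int);grey=(c.max(-1)-c.min(-1)<25)
    m=(np.hypot(W[...,0]-.679,W[...,1]+.174)<.03)&(a["range_z"]>0)&grey
    k=W[m&(W[...,2]>.062)&(W[...,2]<.075)];print("knobtop",len(k),((k.max(0)+k.min(0))*500).round(1))
    for n in ("button_disc","straight_bar","tensile_bar","disc_plate"): print(n,find(a,G[n],.09 if "bar" in n else .06,"plate" if "plate" in n else n))
g=q["color"];m=world(q);s=(np.hypot(m[...,0]-.668,m[...,1]-.004)<.03)&(g.max(-1)<75);v,u=np.nonzero(s);print(len(u),u.min(),u.max(),v.min(),v.max())
delta(668,4.5,100,0)
cv2.imwrite("pics/s1.png",cv2.hconcat([cv2.resize(q["color"][240:360,160:290],None,fx=3,fy=3),cv2.resize(p["color"],(400,360))])[:,:,::-1])
E
```

```text
knobtop 944 [ 677.2 -173.8   65.3]
button_disc (670.7, -9.8, 59.6, 1.8, 1.3, 9, 11.4)
straight_bar None
tensile_bar None
disc_plate None
knobtop 146 [ 677.2 -173.1   66.9]
button_disc (667.8, 5.1, -10.6, 27.0, 25.8, 186, 12.7)
straight_bar (666.6, 170.9, -81.8, 120.8, 16.3, 532, 10.1)
tensile_bar (444.6, 123.7, -80.3, 53.3, 25.1, 220, 8.6)
disc_plate (560.7, 94.9, 1.5, 72.1, 70.3, 1197, 6.2)
230 303 319 301 318
delta [10.22 14.59  5.1 ] turn 58.0 now [ 677.5 -173.4  150.9] phi 58.0 q7 1.2 t 10.6 tilt [-0.004  0.001 -1.   ]
```

View pics/s1.png

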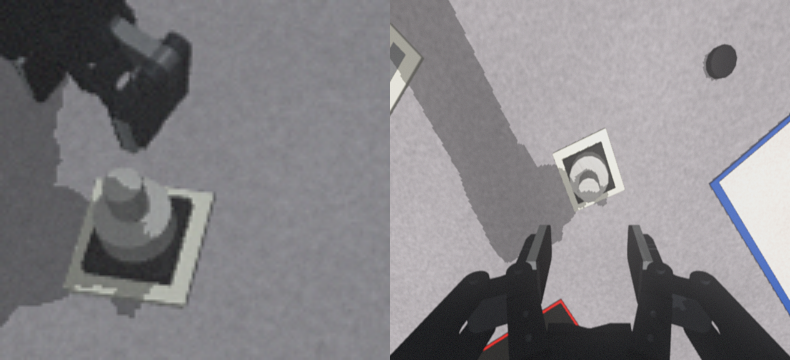

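The weight stands in the middle of the plaque (left half, 130,215). Now the disc.

Emit:
arm_command --pt "2 3 4 7 -0.2" --pt "4 6 5 14 -0.2" --pt "6 9 6 21 -0.2" --pt "8 12 7 28 -0.2" --pt "10.2 14.6 7 35 -0.2" --pt "10.2 14.6 7 42 -0.2" --pt "10.2 14.6 7 49 -0.2" --pt "10.2 14.6 7 53 -0.2" --pt "10.2 14.6 7 53 -0.2" --pt "10.2 14.6 7 53 -0.2" --pt "10.2 14.6 7 53 -0.2" --force 30

```text
clock: 11.47
tcp_pos: [0.6689, 0.004, 0.0821]
tcp_rot: [-3.14, -0.0, 1.66]
wrist_force: [0.4, 0.4, -0.4]
width: 0.597
grip_force: 0.0
```

```bash
python3 - <<'E'
from h import *
p=vision.snapshot("wrist");W=world(p)
m=(np.hypot(W[...,0]-.668,W[...,1]-.005)<.03)&(W[...,2]>.0085)&(W[...,2]<.016)&(p["range_z"]>0)
k=W[m]*1000;print(len(k),((np.percentile(k,1,axis=0)+np.percentile(k,99,axis=0))/2).round(1),np.ptp(k,axis=0))
delta(668,4.8,13,5);
E
```

```text
1773 [667.2   4.8  10.9] [28.38597797 29.09757833  4.797565  ]
delta [ 0.09 -0.1   6.94] turn 0.1 now [669.2   4.   82.4] phi 5.1 q7 0.05 t 11.5 tilt [-0.001 -0.    -1.   ]
```

Emit:
arm_command --pt "0.1 -0.15 4 0 -0.2" --pt "0.1 -0.15 6 0 -0.2" --pt "0.1 -0.15 6.8 0 -0.2" --pt "0.1 -0.15 6.8 0 -0.2" --pt "0.1 -0.15 6.8 0 0.2" --pt "0.1 -0.15 6.8 0 0.6" --pt "0.1 -0.15 6.8 0 0.6" --pt "0.1 -0.15 6.8 0 0.6" --pt "0.1 -0.15 6.8 0 0.6"

```text
clock: 12.27
tcp_pos: [0.6695, 0.005, 0.0173]
tcp_rot: [3.138, 0.0, 1.658]
wrist_force: [-0.6, -0.5, 4.2]
width: 0.315
grip_force: 29.9
```

```bash
python3 - <<'E'
from h import *
delta(561,94.9,50,5);print(manip.get_obs()["wrist_force"])
E
```

```text
delta [  9.9  -10.02  -3.31] turn 0.0 now [669.5   5.   17.3] phi 5.0 q7 0.05 t 12.3 tilt [ 0.003  0.    -1.   ]
[-0.56942532 -0.45643726  4.23003982]
```

Emit:
arm_command --pt "0 0 -2 0 0.6" --pt "0 0 -4 0 0.6" --pt "3 -3 -4 0 0.6" --pt "6 -6 -4 0 0.6" --pt "9 -9 -4 0 0.6" --pt "9.9 -10 -4 0 0.6" --pt "9.9 -10 -4 0 0.6" --pt "9.9 -10 -4 0 0.6" --pt "9.9 -10 -4 0 0.6"

```text
clock: 13.02
tcp_pos: [0.5609, 0.0941, 0.0559]
tcp_rot: [3.14, 0.001, 1.657]
wrist_force: [0.4, -0.6, -0.7]
width: 0.316
grip_force: 29.7
```

```bash
cat >> h.py <<'E'
def box(p,xy,rad,z0,z1,lo=0,hi=256):
    W=world(p);g=p["color"].max(-1)
    m=(np.hypot(W[...,0]-xy[0]/1e3,W[...,1]-xy[1]/1e3)<rad/1e3)&(W[...,2]>z0/1e3)&(W[...,2]<z1/1e3)&(p["range_z"]>0)&(g>=lo)&(g<hi)
    k=W[m]*1000
    return (len(k),((np.percentile(k,1,axis=0)+np.percentile(k,99,axis=0))/2).round(1),np.ptp(k,axis=0).round(1),np.median(k[:,2]).round(1)) if len(k) else None
E
python3 - <<'E'
from h import *
for c in ("wrist","scene","wrist"):
    p=vision.snapshot(c);delta(561,94.9,21,5)
    print(find(p,(.561,.095),.06,"plate"))
    for z in (30,40,50): print(z,box(p,(561,95),18,z,z+10,0,80))
E
```

```text
delta [0.12 0.   3.47] turn -0.1 now [561.1  93.7  55.7] phi 4.9 q7 -0.14 t 13.1 tilt [ 0.001 -0.001 -1.   ]
(561.0, 102.4, 2.6, 70.2, 54.8, 10928, 4.9)
30 (6, array([562.6, 105.4,  39.7]), array([15. ,  3.9,  0.3]), np.float64(39.7))
40 (2297, array([560.4,  94.4,  45.5]), array([29.2, 28.7,  9.8]), np.float64(49.4))
50 (1560, array([560.1,  93.7,  54.8]), array([29.8, 26.9, 10. ]), np.float64(50.5))
delta [0.14 0.01 3.46] turn -0.1 now [561.   93.5  55.6] phi 4.9 q7 -0.14 t 13.1 tilt [ 0.001 -0.001 -1.   ]
(561.3, 94.7, 1.8, 71.7, 69.1, 861, 6.3)
30 (1, array([559.6,  79.9,  38.7]), array([0., 0., 0.]), np.float64(38.7))
40 (15, array([559.5,  83.2,  46.4]), array([26.2,  8.1,  6.6]), np.float64(48.3))
50 (31, array([557.9,  89.4,  53.2]), array([25.3, 20.3,  7. ]), np.float64(51.2))
delta [0.13 0.02 3.44] turn -0.1 now [560.9  93.6  55.4] phi 4.9 q7 -0.14 t 13.2 tilt [ 0.001 -0.    -1.   ]
(561.1, 102.2, 2.5, 70.1, 55.4, 11085, 4.9)
30 (12, array([562. , 105.2,  39.5]), array([17.4,  4. ,  0.9]), np.float64(39.7))
40 (2952, array([560.6,  93.7,  45.4]), array([29.3, 28.9,  9.9]), np.float64(49.3))
50 (947, array([560.1,  93.7,  54.8]), array([29.7, 26.8, 10. ]), np.float64(50.4))
```

Emit:
arm_command --pt "0.1 0.05 2 0 0.6" --pt "0.1 0.05 2.8 0 0.6" --pt "0.1 0.05 3.1 0 0.6" --pt "0.1 0.05 3.1 0 0.6" --pt "0.1 0.05 3.15 0 0.6" --pt "0.1 0.05 3.15 0 0.6"

```text
clock: 13.67
tcp_pos: [0.5605, 0.0958, 0.0238]
tcp_rot: [3.142, 0.0, 1.658]
wrist_force: [0.1, -0.3, -0.8]
width: 0.315
grip_force: 29.7
```

```bash
python3 - <<'E'
from h import *
p=vision.snapshot("wrist");delta(561,94.9,23.5,5);print(manip.get_obs()["wrist_force"])
print(box(p,(561,95),18,14,22,0,80))
E
```

```text
delta [-0.1   0.05  0.04] turn -0.0 now [560.4  95.9  23.9] phi 5.0 q7 -0.14 t 13.7 tilt [ 0. -0. -1.]
[-0.43837066 -0.69608184 -0.57833541]
(3122, array([560. ,  95.9,  17.6]), array([28.4, 28.8,  7.9]), np.float64(17.8))
```

Emit:
arm_command --pt "-0.1 0.1 0 0 0.6" --pt "-0.1 0.1 0 0 0.6" --pt "-0.1 0.1 0.05 0 0.6" --pt "-0.1 0.1 0.05 0 0.2" --pt "-0.1 0.1 0.05 0 -0.2" --pt "-0.1 0.1 0.05 0 -0.2" --pt "-0.1 0.1 -2 0 -0.2" --pt "-0.1 0.1 -6 0 -0.2" --pt "-0.1 0.1 -9 0 -0.2" --pt "-0.1 0.1 -9 0 -0.2" --pt "-0.1 0.1 -9 0 -0.2"

```text
clock: 14.63
tcp_pos: [0.563, 0.0955, 0.1163]
tcp_rot: [3.137, -0.001, 1.658]
wrist_force: [0.2, 0.1, -0.1]
width: 0.6
grip_force: 0.0
```

```bash
python3 - <<'E'
from h import *
p=vision.snapshot("wrist");q=vision.snapshot("scene")
for a in (p,q): print(box(a,(561,95),30,13,23,0,95),find(a,(.561,.095),.06,"plate"))
for n in ("straight_bar","tensile_bar"): print(n,find(q,G[n],.09,n))
delta(666.6,171,80,8)
cv2.imwrite("pics/w6.png",p["color"][:,:,::-1])
E
```

```text
(1360, array([561.1,  95.3,  16.3]), array([26.5, 28. ,  6.2]), np.float64(17.2)) (561.5, 94.7, -87.3, 70.2, 69.9, 8361, 4.8)
(184, array([561.3,  94.3,  17.6]), array([30. , 27.6,  9.5]), np.float64(18.6)) (560.2, 94.9, 2.6, 72.4, 70.7, 1000, 6.2)
straight_bar (666.4, 170.8, -81.8, 119.8, 16.6, 542, 10.0)
tensile_bar (440.3, 192.0, -81.9, 49.5, 26.5, 207, 8.4)
delta [ 6.65 11.21  3.31] turn -3.0 now [560.7  95.  113.2] phi 5.0 q7 -0.13 t 14.7 tilt [-0.001 -0.    -1.   ]
```

View pics/w6.png

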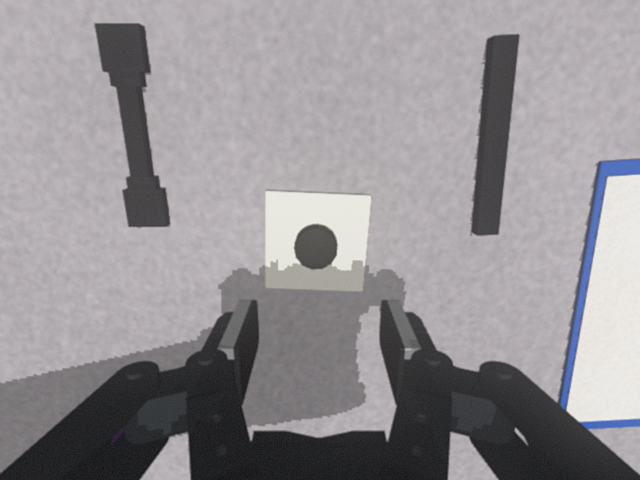

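The disc (316,246) covers its outline, centred on the plate. Next the straight bar (495,135).

Emit:
arm_command --pt "2 4 1 -3 -0.2" --pt "4 8 2 -3 -0.2" --pt "6.6 11.2 4 -3 -0.2" --pt "6.6 11.2 4 -3 0.1" --pt "6.6 11.2 4 -3 0.1" --pt "6.6 11.2 4 -3 0.1" --pt "6.6 11.2 4 -3 0.1"

```text
clock: 15.32
tcp_pos: [0.6661, 0.169, 0.0731]
tcp_rot: [-3.14, 0.001, 1.709]
wrist_force: [-0.1, -0.1, -0.2]
width: 0.45
grip_force: 0.0
```

```bash
python3 - <<'E'
from h import *
p=vision.snapshot("wrist")
print(find(p,(.6665,.171),.09,"straight_bar"))
for n in ("straight_plate","tensile_plate"):
  for c in("scene","side"): print(n,find(vision.snapshot(c),G[n],.09,"plate"))
delta(666.5,171,13,8)
E
```

```text
(670.4, 145.7, -82.1, 70.0, 14.5, 2472, 8.8)
straight_plate (484.3, -345.7, -77.0, 140.7, 46.6, 1321, 6.6)
straight_plate (486.0, -347.6, -76.7, 140.8, 42.6, 1743, 5.0)
tensile_plate (508.4, 378.5, -87.8, 141.4, 45.3, 1340, 6.2)
tensile_plate (509.7, 344.8, -87.8, 77.7, 41.8, 130, 4.5)
delta [ 0.14 -0.05  6.19] turn -0.1 now [667.1 169.7  74.9] phi 7.9 q7 -0.17 t 15.6 tilt [ 0.001 -0.    -1.   ]
```

Emit:
arm_command --pt "0.1 0 4 0 0.1" --pt "0.1 0 5.5 0 0.1" --pt "0.1 0 6.2 0 0.1" --pt "0.1 0 6.2 0 0.1" --pt "0.1 0 6.2 0 0.5" --pt "0.1 0 6.2 0 0.9" --pt "0.1 0 6.2 0 0.9" --pt "0.1 0 6.2 0 0.9" --pt "0.1 0 6.2 0 0.9"

```text
clock: 16.32
tcp_pos: [0.6675, 0.1716, 0.0126]
tcp_rot: [3.14, 0.0, 1.71]
wrist_force: [-0.5, -0.2, 2.9]
width: 0.164
grip_force: 31.1
```

```bash
python3 - <<'E'
from h import *
o=manip.get_obs();print(o["wrist_force"],o["width"]);delta(484.9,-346,110,13)
E
```

```text
[-0.53323486 -0.17096498  2.88068103] 0.16392187742812858
delta [-48.72 -25.27  -9.77] turn -5.0 now [667.5 171.6  12.6] phi 8.0 q7 -0.17 t 16.3 tilt [ 0.001  0.    -1.   ]
```

Emit:
arm_command --pt "0 0 -3 0 0.9" --pt "0 0 -7 0 0.9" --pt "-2 -1 -10 0 0.9" --pt "-5.5 -2.8 -10 -1 0.9" --pt "-9 -4.7 -10 -1 0.9" --pt "-12.5 -6.5 -10 -2 0.9" --pt "-16 -8.3 -10 -2 0.9" --pt "-19.5 -10.1 -10 -3 0.9" --pt "-23 -11.9 -10 -3 0.9" --pt "-26.5 -13.7 -10 -4 0.9" --pt "-30 -15.6 -10 -4 0.9" --pt "-33.5 -17.4 -10 -5 0.9" --pt "-37 -19.2 -10 -5 0.9" --pt "-40.5 -21 -10 -5 0.9" --pt "-44 -22.8 -10 -5 0.9" --pt "-46.5 -24.1 -10 -5 0.9" --pt "-48.7 -25.3 -9 -5 0.9" --pt "-48.7 -25.3 -7 -5 0.9" --pt "-48.7 -25.3 -6 -5 0.9" --pt "-48.7 -25.3 -6 -5 0.9"

```text
clock: 17.98
tcp_pos: [0.4825, -0.344, 0.0689]
tcp_rot: [-3.138, -0.005, 1.798]
wrist_force: [-0.1, 0.2, 0.5]
width: 0.162
grip_force: 30.7
```

```bash
python3 - <<'E'
from h import *
vision.snapshot("scene");p=vision.snapshot("wrist")
o=manip.get_obs();print(o["wrist_force"],o["width"]);delta(484.9,-346,19,13)
for b in (.052,.056,.06): print(find(p,(.485,-.346),.1,"straight_bar",b))
print(find(p,(.485,-.346),.1,"plate"))
cv2.imwrite("pics/w7.png",p["color"][:,:,::-1])
E
```

```text
[-0.28578231  0.31035361  0.62779657] 0.1637401426614172
delta [-0.19 -0.03  5.25] turn 0.1 now [ 484.8 -344.2   71.5] phi 13.1 q7 0.86 t 18.1 tilt [-0.001  0.001 -1.   ]
(488.1, -366.3, -77.9, 70.7, 16.3, 4569, 66.5)
(488.0, -366.3, -77.9, 70.7, 16.5, 4687, 66.5)
(465.1, -341.4, 15.6, 5.7, 1.5, 152, 71.7)
(479.0, -322.0, -76.8, 90.1, 42.1, 6797, 4.8)
```

View pics/w7.png

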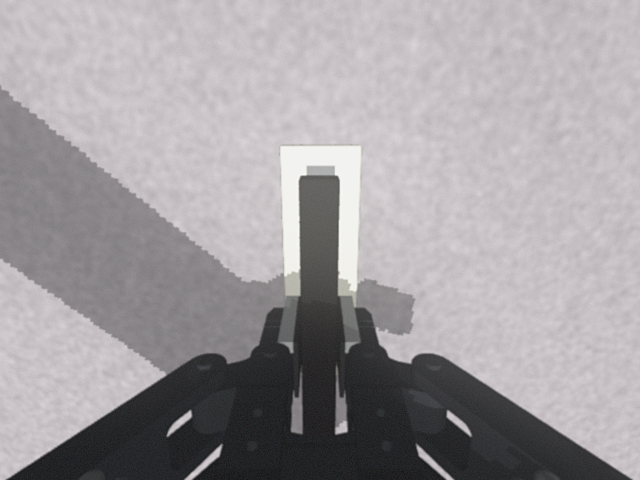

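The bar (320,240) is aligned with the plate; I'll measure its end margin.

```bash
cat >> h.py <<'E'
def ends(p,c,ang,zb,zp=(.002,.010)):
    """far ends (mm) along ang from c of bar (dark, z in zb) and plate; lateral centre of each near the end"""
    W=world(p);g=p["color"].max(-1);a=np.radians(ang);u=np.array([np.cos(a),np.sin(a)]);n=np.array([-u[1],u[0]])
    d=(W[...,:2]*1000-np.array(c));s=d@u;l=d@n;out=[]
    for (z0,z1),dark,hw in ((zb,1,12 if zb[1]-zb[0]<.02 else 16),(zp,0,26)):
        m=(abs(l)<hw)&(s>25)&(s<90)&(W[...,2]>z0)&(W[...,2]<z1)&(p["range_z"]>0)&((g<85) if dark else (g>75))
        e=np.percentile(s[m],99.5);k=m&(s>e-25);out.append((round(e,1),round((np.percentile(l[k],1)+np.percentile(l[k],99))/2,1),round(np.ptp(l[k]),1),int(k.sum())))
    print("bar",out[0],"plate",out[1])
E
python3 - <<'E'
from h import *
p=vision.snapshot("wrist");ends(p,(484.9,-346),103,(.060,.075));delta(484.9,-346,19,13)
E
```

```text
bar (np.float64(37.6), np.float64(0.1), np.float64(13.7), 117) plate (np.float64(69.5), np.float64(0.5), np.float64(42.0), 3174)
delta [-0.13 -0.08  5.33] turn 0.1 now [ 485.4 -344.6   72.3] phi 13.1 q7 0.86 t 18.1 tilt [ 0.001  0.    -1.   ]
```

```bash
python3 - <<'E'
from h import *
p=vision.snapshot("wrist");W=world(p)
for v in range(165,301,12): print(v,(W[v,320]*1000).round(1),p["color"][v,320],p["range_z"][v,320].round(3))
E
```

```text
165 [ 472.8 -289.     5.2] [180 181 179] 0.195
177 [ 472.  -286.7   64.7] [99 96 96] 0.137
189 [ 472.9 -290.5   67.8] [103 103  99] 0.136
201 [ 473.9 -294.7   68.6] [100 100  95] 0.136
213 [ 474.9 -299.    69.1] [102 100  98] 0.137
225 [ 475.9 -303.4   69.1] [95 95 92] 0.139
237 [ 477.  -308.1   68.5] [92 93 89] 0.141
249 [ 478.2 -312.9   68.1] [93 93 89] 0.143
261 [ 479.2 -317.5   68.8] [85 84 82] 0.143
273 [ 480.4 -322.3   68.8] [82 80 77] 0.145
285 [ 481.6 -327.4   68.5] [78 77 77] 0.147
297 [ 482.9 -332.9   67.7] [74 73 73] 0.149
```

Emit:
arm_command --pt "0 0 3 0 0.9" --pt "0 0 4.5 0 0.9" --pt "0 0 5 0 0.9" --pt "0 0 5.1 0 0.9" --pt "0 0 5.1 0 0.9" --pt "0 0 5.1 0 0.9"

```text
clock: 18.68
tcp_pos: [0.4854, -0.3464, 0.0224]
tcp_rot: [3.14, 0.002, 1.798]
wrist_force: [0.3, 0.3, 0.6]
width: 0.165
grip_force: 30.7
```

```bash
sed -i 's/(g<85)/(g<130)/' h.py; python3 - <<'E'
from h import *
p=vision.snapshot("wrist");ends(p,(484.9,-346),103,(.013,.021));delta(484.9,-346,19.2,13);print(manip.get_obs()["wrist_force"])
E
```

```text
bar (np.float64(59.1), np.float64(-0.1), np.float64(14.5), 2636) plate (np.float64(69.6), np.float64(0.4), np.float64(42.2), 5364)
delta [ 0.06 -0.03  0.32] turn 0.0 now [ 485.4 -346.5   22.4] phi 13.0 q7 0.87 t 18.7 tilt [ 0.002 -0.001 -1.   ]
[-0.31667554  0.8970361  -0.13097857]
```

Emit:
arm_command --pt "0.05 -0.05 0.1 0 0.9" --pt "0.05 -0.05 0.2 0 0.9" --pt "0.05 -0.05 0.3 0 0.9" --pt "0.05 -0.05 0.35 0 0.9" --pt "0.05 -0.05 0.35 0 0.9" --pt "0.05 -0.05 0.35 0 0.5" --pt "0.05 -0.05 0.35 0 0.2" --pt "0.05 -0.05 0.35 0 0.1" --pt "0.05 -0.05 -2 0 0.1" --pt "0.05 -0.05 -6 0 0.1" --pt "0.05 -0.05 -9 0 0.1" --pt "0.05 -0.05 -11 0 0.1" --pt "0.05 -0.05 -11 0 0.1" --pt "0.05 -0.05 -11 0 0.1"

```text
clock: 19.9
tcp_pos: [0.4844, -0.346, 0.1321]
tcp_rot: [3.139, 0.002, 1.798]
wrist_force: [-0.3, -0.3, -0.6]
width: 0.452
grip_force: 0.0
```

```bash
python3 - <<'E'
from h import *
p=vision.snapshot("wrist");ends(p,(484.9,-346),103,(.011,.021))
q=vision.snapshot("scene")
print(find(q,(.485,-.346),.09,"straight_bar",.006),find(q,(.485,-.346),.09,"plate"))
print(find(q,G["tensile_bar"],.11,"tensile_bar"))
delta(442,156,110,5)
cv2.imwrite("pics/w8.png",p["color"][:,:,::-1])
E
```

```text
bar (np.float64(60.1), np.float64(1.0), np.float64(14.5), 828) plate (np.float64(69.7), np.float64(0.5), np.float64(42.0), 1848)
(483.3, -345.5, -78.8, 119.1, 17.9, 431, 16.3) (484.7, -345.3, -76.0, 140.4, 44.1, 596, 6.5)
(443.1, 157.5, -84.6, 120.5, 27.7, 475, 8.2)
delta [49.73  7.29  2.02] turn 8.0 now [ 482.9 -345.   129.5] phi 13.0 q7 0.85 t 20.0 tilt [-0.002  0.001 -1.   ]
```

View pics/w8.png

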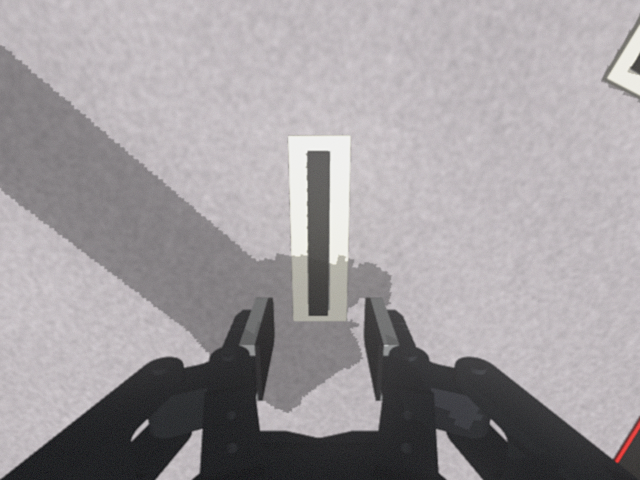

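The straight bar (318,230) covers its outline with even margins. Last, the dumbbell.

Emit:
arm_command --pt "3.5 2 0 2 0.1" --pt "7 4 0 4 0.1" --pt "10.5 5 0 6 0.1" --pt "14 6 0 8 0.1" --pt "17.5 7 0 8 0.1" --pt "21 8 0 8 0.1" --pt "24.5 8.5 0 8 0.1" --pt "28 9 0 8 0.1" --pt "31.5 9 0 8 0.1" --pt "35 9 0 8 0.1" --pt "38.5 8.5 0 8 0.1" --pt "42 8 0 8 0.1" --pt "45.5 7.6 0 8 0.1" --pt "49.8 7.3 2 8 0.1" --pt "49.8 7.3 4 8 0.1" --pt "49.8 7.3 4 8 0.1" --pt "49.8 7.3 4 8 0.1" --pt "49.8 7.3 4 8 0.1"

```text
clock: 21.5
tcp_pos: [0.4429, 0.1549, 0.0905]
tcp_rot: [-3.14, 0.001, 1.656]
wrist_force: [0.2, 0.1, -0.3]
width: 0.449
grip_force: 0.0
```

```bash
python3 - <<'E'
from h import *
p=vision.snapshot("wrist");p=vision.snapshot("wrist");ends(p,(443,157),95,(.003,.014),(.5,.6)) if 0 else None
W=world(p);g=p["color"].max(-1);m=(np.hypot(W[...,0]-.443,W[...,1]-.157)<.1)&(W[...,2]>.003)&(W[...,2]<.014)&(p["range_z"]>0)&(g<110)
k=W[m]*1000
for y in range(110,225,12):
    r=k[abs(k[:,1]-y)<3]
    if len(r): print(y,((np.percentile(r[:,0],2)+np.percentile(r[:,0],98))/2).round(1),np.ptp(r[:,0]).round(1))
print(k[:,1].min(),k[:,1].max())
delta(443,157,12.5,5)
E
```

```text
110 447.0 24.6
122 446.0 24.7
134 445.1 15.1
146 443.6 11.6
158 442.9 10.9
170 441.6 11.2
182 439.5 15.9
194 439.4 24.6
206 438.5 24.5
218 438.0 23.7
95.82865242793568 217.79127871632437
delta [ 0.21 -0.07  7.89] turn -0.1 now [443.8 155.   91.4] phi 4.9 q7 -0.32 t 21.6 tilt [ 0.001  0.    -1.   ]
```

Emit:
arm_command --pt "0.2 -0.1 4 0 0.1" --pt "0.2 -0.1 7 0 0.1" --pt "0.2 -0.1 7.8 0 0.1" --pt "0.2 -0.1 7.8 0 0.1" --pt "0.2 -0.1 7.8 0 0.5" --pt "0.2 -0.1 7.8 0 0.95" --pt "0.2 -0.1 7.8 0 0.95" --pt "0.2 -0.1 7.8 0 0.95" --pt "0.2 -0.1 7.8 0 0.95"

```text
clock: 22.35
tcp_pos: [0.4431, 0.1582, 0.0144]
tcp_rot: [3.138, -0.0, 1.658]
wrist_force: [0.1, -2.1, 6.5]
width: 0.124
grip_force: 31.4
```

```bash
python3 - <<'E'
from h import *
o=manip.get_obs();print(o["wrist_force"],o["width"]);delta(508.2,378.5,75,2)
E
```

```text
[ 0.14641001 -2.07020232  6.47929195] 0.12354260212403802
delta [21.38  8.42 -6.03] turn 3.0 now [443.1 158.2  14.4] phi 5.0 q7 -0.36 t 22.4 tilt [ 0.003  0.001 -1.   ]
```

Emit:
arm_command --pt "0 0 -3 0 0.95" --pt "0 0 -6 0 0.95" --pt "3.5 1.4 -6 1 0.95" --pt "7 2.8 -6 2 0.95" --pt "10.5 4.1 -6 3 0.95" --pt "14 5.5 -6 3 0.95" --pt "17.5 6.9 -6 3 0.95" --pt "21.4 8.4 -6 3 0.95" --pt "21.4 8.4 -6 3 0.95" --pt "21.4 8.4 -4 3 0.95" --pt "21.4 8.4 -3 3 0.95" --pt "21.4 8.4 -3 3 0.95"

```text
clock: 23.35
tcp_pos: [0.5046, 0.3766, 0.0397]
tcp_rot: [-3.137, 0.004, 1.606]
wrist_force: [-0.4, -1.5, -0.5]
width: 0.129
grip_force: 30.6
```

```bash
python3 - <<'E'
from h import *
for i in (1,2):
    p=vision.snapshot("wrist");ends(p,(508.2,378.5),92.1,(.03,.055));delta(508.2,378.5,20.8,2)
W=world(p)
for v in range(140,300,20): print(v,(W[v,320]*1000).round(1))
E
```

```text
bar (np.float64(57.0), np.float64(3.8), np.float64(24.6), 4169) plate (np.float64(70.0), np.float64(-0.5), np.float64(42.1), 4195)
delta [0.15 0.29 2.04] turn -0.0 now [505.4 376.9  41.2] phi 2.0 q7 -0.75 t 23.4 tilt [-0.003 -0.003 -1.   ]
bar (np.float64(57.4), np.float64(3.0), np.float64(24.9), 4226) plate (np.float64(69.9), np.float64(-0.5), np.float64(42.3), 4091)
delta [0.1  0.2  2.16] turn -0.0 now [506.3 377.4  42.4] phi 2.0 q7 -0.75 t 23.4 tilt [-0.001 -0.001 -1.   ]
140 [503.2 447.8   4.1]
160 [503.5 439.3   4.4]
180 [503.7 434.8  32.2]
200 [503.9 427.6  33.6]
220 [504.2 419.9  33.8]
240 [504.5 411.8  33.4]
260 [504.8 403.7  34. ]
280 [505.1 394.8  33.4]
```

Emit:
arm_command --pt "0.1 0.2 0.6 0 0.95" --pt "0.1 0.2 1.2 0 0.95" --pt "0.1 0.2 1.4 0 0.95" --pt "0.1 0.2 1.4 0 0.95" --pt "0.1 0.2 1.4 0 0.95" --pt "0.1 0.2 1.4 0 0.95"

```text
clock: 23.95
tcp_pos: [0.5087, 0.3797, 0.0291]
tcp_rot: [3.141, -0.0, 1.606]
wrist_force: [1.2, 0.4, -1.1]
width: 0.123
grip_force: 30.6
```

```bash
python3 - <<'E'
from h import *
for i in (1,2):
    p=vision.snapshot("wrist");ends(p,(508.2,378.5),92.1,(.011,.025));delta(508.2,378.5,20.8,2)
W=world(p);print([(W[v,320]*1000).round(1) for v in (220,260)],manip.get_obs()["wrist_force"])
E
```

```text
bar (np.float64(60.1), np.float64(-0.0), np.float64(24.0), 4184) plate (np.float64(70.1), np.float64(-0.5), np.float64(42.2), 4018)
delta [-0.12 -0.06  0.83] turn 0.0 now [508.7 379.8  29.1] phi 2.0 q7 -0.75 t 24.0 tilt [ 0.  0. -1.]
bar (np.float64(60.2), np.float64(-0.0), np.float64(24.0), 4192) plate (np.float64(70.1), np.float64(-0.6), np.float64(42.2), 4000)
delta [-0.13 -0.06  0.83] turn 0.0 now [508.7 379.8  29.1] phi 2.0 q7 -0.75 t 24.1 tilt [ 0.001  0.    -1.   ]
[array([507.5, 422.5,  21. ]), array([508.1, 406.2,  21. ])] [0.62266772 0.41815929 0.4431663 ]
```

Emit:
arm_command --pt "0 0.05 0.3 0 0.95" --pt "0 0.05 0.5 0 0.95" --pt "0 0.05 0.7 0 0.95" --pt "0 0.05 0.8 0 0.95" --pt "0 0.05 0.8 0 0.95" --pt "0 0.05 0.8 0 0.95"

```text
clock: 24.55
tcp_pos: [0.509, 0.3797, 0.0207]
tcp_rot: [3.142, 0.0, 1.606]
wrist_force: [0.2, 0.0, -0.2]
width: 0.127
grip_force: 30.6
```

```bash
python3 - <<'E'
from h import *
p=vision.snapshot("wrist");ends(p,(508.2,378.5),92.1,(.010,.020));delta(508.2,378.5,20.8,2)
W=world(p);print([(W[v,320]*1000).round(1) for v in (220,260)],manip.get_obs()["wrist_force"])
E
```

```text
bar (np.float64(60.0), np.float64(-0.2), np.float64(23.6), 4044) plate (np.float64(70.1), np.float64(-0.5), np.float64(42.2), 4493)
delta [-0.11 -0.09 -0.01] turn -0.0 now [509.1 379.6  20.7] phi 2.0 q7 -0.76 t 24.6 tilt [ 0. -0. -1.]
[array([507.8, 422.6,  13.3]), array([508.4, 406.1,  12.7])] [ 0.34523409  0.86999571 -0.25603002]
```

Aligned to within half a millimetre; release and retreat.

Emit:
arm_command --pt "0 0 0.05 0 0.95" --pt "0 0 0.05 0 0.6" --pt "0 0 0.05 0 0.3" --pt "0 0 0.05 0 0.2" --pt "0 0 -2 0 0.2" --pt "0 0 -6 0 0.2" --pt "0 0 -10 0 0.2" --pt "-3 0 -14 0 0.2" --pt "-3 0 -16 0 0.2" --pt "-3 0 -16 0 0.2" --pt "-3 0 -16 0 0.2" --pt "-3 0 -16 0 0.2"

```text
clock: 25.6
tcp_pos: [0.5096, 0.3497, 0.1802]
tcp_rot: [-3.141, 0.0, 1.606]
wrist_force: [-0.7, 0.5, -0.0]
width: 0.4
grip_force: 0.0
```

```bash
python3 - <<'E'
from h import *
p=vision.snapshot("wrist");q=vision.snapshot("scene")
ends(p,(508.2,378.5),92.1,(.009,.020))
print(box(q,(677,-173),30,62,75),find(q,(.679,-.175),.06,"plaque",.006))
cv2.imwrite("pics/fin.png",cv2.hconcat([cv2.resize(q["color"][130:360,70:560],(490,230)),cv2.resize(p["color"],(307,230))])[:,:,::-1])
E
```

```text
bar (np.float64(59.0), np.float64(-0.4), np.float64(23.1), 1055) plate (np.float64(70.0), np.float64(-0.4), np.float64(42.0), 1190)
(150, array([ 677.5, -173.2,   67.3]), array([21.4, 21.8, 10.2]), np.float64(67.8)) (695.8, -176.8, 85.1, 49.7, 20.5, 205, 16.4)
```

View pics/fin.png

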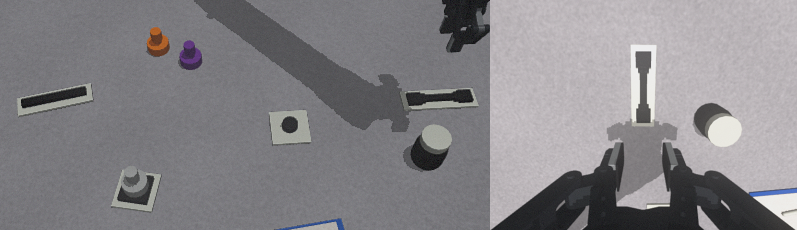

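All four pieces lie on their plates, the steel weight stands on the plaque (left half, 133,185), and the jar (430,147) and look-alikes are untouched.

```bash
python3 -c "
from workcell import manip
print(manip.close_job())"
```

```text
the job is handed in; nothing more can be done
None
```

The job is handed in: all four test pieces cover the outlines on their plates, the steel weight stands about 2 mm off the middle of the plaque, and the jar and look-alikes were left untouched; the last clock reading, just before hand-in, was 25.6 s.

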